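Balance the soap paddle on its rest

TASK

Draw the white chock fully out sideways from under the stirring paddle, so that the paddle tips down on its blade end, then slide the paddle along the steel edge, handle end first, until it balances there by itself, level and clear of both low stops, with nothing touching it. Work gently: never lift the paddle off the edge or press it down hard on it, and leave the other things on the counter alone.

Things in the scene. Friction and masses are not known exactly. Their poses are not given: they have to be found in the camera images.
- stand: Aluminium balance rest, fixed to the counter: base plate 340 x 80 x 12 mm, origin under its middle; x towards the paddle's blade, y to the side of the chock's tab, z up. On its centre line at x = -140 and +140 mm stand low stops, 12 mm thick, tops 15 mm below the edge, which catch the tipping paddle (about 0.1 rad either way). The edge yields a little, so the paddle may take a second or two to settle. Guide pins: see ridge.
- ridge: The fulcrum edge: an upright steel plate in the middle of the rest, 12 mm thick along the rest, 56 mm wide, flat top 60 mm above the counter; origin and axes as stand. Guide pins, 6 mm thick with 30 mm between their faces, stand either side of the shaft at x = +20 and -60 mm, 10 mm higher than the edge (2 mm lower than the level paddle's top).
- ridge_top (a point): Middle of the flat top of the fulcrum edge, 60 mm above the counter; axes as stand.
- paddle: Wooden stirring paddle lying across the edge: 400 mm long, 12 mm thick; shaft 290 x 24 mm with rounded edges, blade 110 x 56 mm, 0.25 to 0.43 kg. Origin: underside, mid-length; x towards the blade, z up. Blade weights differ: the balance point lies 40 to 120 mm from the peg's axis towards the blade, at the start on the blade side of the edge. It must come over the edge's 12 mm flat top.
- peg (a point): Centre, half-way up, of the round upright peg (16 mm diameter, 36 mm tall) on the paddle's shaft, 30 mm above the paddle's underside, 140 mm from the handle's end, 260 mm from the blade's end; axes as paddle. The peg is well above the edge, so pushing it rocks the paddle: how it balances shows only once the fingers are clear of it.
- blade_end (a point): Point on the paddle's top face, on its centre line, 10 mm in from the blade's end (72 mm above the counter when the paddle is level).
- handle_end (a point): Point on the paddle's top face, on its centre line, 10 mm in from the handle's end.
- chock (a joint): Travel of the white chock, m: 0 = under the shaft, 0.055 = fully out at its end stop. It slides stiffly (about 1 N) along +y of the rest and stays where it is left. It holds up the shaft 110 mm from the edge on the blade side.
- chock_tab (a point): Grip point on the upright square tab of the chock, 14 x 14 mm, top 78 mm above the counter, the point 16 mm below its top; 65 mm from the paddle's centre line when the chock is in; axes as the rest's.
- oil_bottle: Bystander: small amber bottle with a white cap, 50 mm diameter, 114 mm tall, origin under its foot.
- beaker: Bystander: glass beaker, 72 mm diameter, 85 mm tall, origin under its foot.
- soap_bar: Bystander: bar of soap 55 x 80 x 24 mm, origin under its centre.

How it is judged:
By the outcome, as a careful person would: the job done as asked, in the order asked, and still so for the second after the job is handed in, with the robot touching nothing.
It also fails if it takes over 67 s, if anything falls off the work surface, if the arm or the gripper's body presses on something with over 40 N, if the wrist force passes 120 N, or if a joint passes its speed limit or range.

ROBOT

A 7-joint arm with a two-finger parallel gripper is mounted at the origin on the work surface. World frame = base frame: x ahead of the robot, y to its left, z up, the work surface at z = 0. Lengths are in m, angles in rad, forces in N, time in s.
With the tool pointing down it reaches from about 0.425 to 0.875 m from the base axis. Payload 8.4 kg.
Tool frame: the origin (TCP) lies on the centre line of the jaws, within the pads' length; the fingertips stand 17 mm ahead of it and the grasp point (between the pads) lies 2 mm behind it; y points along the fingers, z is the direction in which the jaws open and shut, and the axes are right-handed (so a half turn about y gives the same grasp; the last joint's range is limited). The gripper opens to 85 mm and grips with 20 to 120 N. Pads are 22 mm wide; open, the fingers measure 114 mm over their backs; the gripper's body (76 mm by 85 mm) begins 54 mm behind the grasp point. The pads swing forward as they close: fully open they stand 13 mm farther back than shut.
Start: joints at [-0.099, 0.333, 0.04, 1.465, -0.013, 1.343, -0.059], TCP at [0.65, -0, 0.248] pointing down, gripper open.
Joint ranges: [-2.58, 2.58], [-0.38, 2.09], [-1.3, 1.39], [0.25, 2.4], [-1.5, 4.64], [0.08, 2.09], [-2.65, 2.65]. Speed limits (rad/s): [2.22, 2.22, 2.79, 2.79, 3.14, 3.14, 3.14].

INTERFACE

Orientations are given as a unit quaternion [w, x, y, z].
In Python, from bench import manip gives the robot as it stands. Calls block until the motion is done:
- manip.move_to(position, orientation): joint-space move of the TCP to a pose.
- manip.servo_line(position, max_speed=0.15, rot=None, force_limit=None): straight line of the TCP; rot=None keeps the orientation; max_speed is the mean speed in m/s. With force_limit (N) it stops when the force on the tool has changed by that much, and returns True; else False.
- manip.move_joints(angles): joint-space move.
- manip.ungrasp() and manip.grasp(): open the fingers fully, or close them until they stop; the grip force is fixed at half the most.
- manip.dwell(seconds).
- manip.ik(position, orientation): joint angles nearest the present ones, or None.
- manip.sense(): the state.
- manip.read_camera(name): name is "scene" or "side" or "wrist"; returns a dict with "pixels" (420x560x3 uint8, red, green, blue), "fx", "fy", "cx", "cy" (pixels), "dist_coeffs" ([k1, k2, p1, p2, k3] as OpenCV has them; the pictures are not rectified), "eye" and "orientation" of the camera in the world. Camera axes: x right, y down, z forward; pixel columns grow to the right and rows downward; lengths in m; the calibration is good to about 2 mm. A picture is of the moment at which its call begins. There is no depth.
A pose or a line that the arm cannot do raises manip.IKError and nothing moves.
- manip.finish_job(): hands the job in, once; it reports no verdict.
Trained networks look in a picture, given as the dict that the camera call returned (one of the last four; its "shot" number tells which), for a name from the list of things; names that differ only in an ending like _2 or _b are one class to them, and where a whole thing is asked for, a point or a joint stands for the part that bears it (a point fixed in the world has none). Each returns a list of dicts, best first, with "score" (0 to 1); they miss things now and then, are a little off and sometimes report something else, mostly with a low value. They report only what shows in the picture. A call takes as long as a camera call.
- manip.look_for(target, picture): "position" ([column, row] in pixels, amid what is visible of it).
- manip.tip_of(target, picture): "position" ([column, row] in pixels: a listed point, or the origin of a listed thing).
The state is a dict: "time_s": time; "joint_pos": joint angles; "joint_vel": joint speeds; "joint_torque": joint torques, N m; "position": TCP position; "tcp_rot": TCP orientation; "contact_force": force on the tool from outside, world axes, zero at the start; "moment": the same for the moment, N m; "gripper_width": finger opening in m.
Only numpy, scipy, OpenCV 4.12 (cv2) and the standard library are available. Lean on these libraries where they do the work, as an engineer would, in place of code of your own. Each camera call takes 0.05 s, during which the arm holds its last target. There are 200 camera calls.

## Working session

There is one attempt and no reset: what is moved stays moved. The work goes in short steps, each a Python script; the robot and the scene stay as the last script left them, time stands still between calls to the robot, and variables do not carry over. Pictures are saved under pics/ and viewed, about 8 in all and at most 12, crops included, and the job is handed in when it is done.

```bash
ls; mkdir -p pics
cat > h.py <<'E'
import numpy as np, cv2
from scipy.spatial.transform import Rotation as R
from bench import manip
def rot(q): return R.from_quat([q[1],q[2],q[3],q[0]])
def quat(r): x,y,z,w=r.as_quat(); return [w,x,y,z]
def ray(p,uv):
    K=np.array([[p["fx"],0,p["cx"]],[0,p["fy"],p["cy"]],[0,0,1]])
    n=cv2.undistortPoints(np.array([[uv]],float),K,np.array(p["dist_coeffs"],float))[0,0]
    d=rot(p["orientation"]).apply([n[0],n[1],1.]); return np.array(p["eye"]),d/np.linalg.norm(d)
def onz(p,uv,z):
    o,d=ray(p,uv); return o+d*(z-o[2])/d[2]
def tri(rays):
    A=np.zeros((3,3));b=np.zeros(3)
    for o,d in rays:
        P=np.eye(3)-np.outer(d,d);A+=P;b+=P@o
    X=np.linalg.solve(A,b); return X,[np.linalg.norm(np.cross(X-o,d)) for o,d in rays]
def proj(p,X):
    K=np.array([[p["fx"],0,p["cx"]],[0,p["fy"],p["cy"]],[0,0,1]])
    r=rot(p["orientation"]).inv(); 
    return cv2.projectPoints(np.array([X],float),r.as_rotvec(),-r.apply(p["eye"]),K,np.array(p["dist_coeffs"],float))[0][0,0]
def save(p,n): cv2.imwrite("pics/"+n,p["pixels"][:,:,::-1])
E
python3 - <<'E'
from h import *
np.set_printoptions(precision=4,suppress=True)
ps={n:manip.read_camera(n) for n in("scene","side","wrist")}
cv2.imwrite("pics/a.png",cv2.resize(np.hstack([ps["scene"]["pixels"],ps["side"]["pixels"]])[:,:,::-1],None,fx=1,fy=1)[:, :560]); save(ps["side"],"b.png")
save(ps["wrist"],"w.png")
s=manip.sense(); print(s["time_s"],s["tcp_rot"],s["gripper_width"]); print(rot(s["tcp_rot"]).as_matrix())
H=dict(ridge_top=.06,peg=.09,blade_end=.072,handle_end=.072,chock_tab=.062,stand=0,oil_bottle=0,beaker=0,soap_bar=0)
for t,z in H.items():
    rs=[]
    for n,p in ps.items():
        r=manip.tip_of(t,p)
        if r and r[0]["score"]>.3:
            print(t,n,np.array(r[0]["position"]),r[0]["score"],onz(p,r[0]["position"],z)); rs.append(ray(p,r[0]["position"]))
    if len(rs)>1: print("   tri",*tri(rs))
E
```

```text
pics
0.15 [-0.4997  0.5003 -0.5003  0.4997] 0.085520949411495
[[-0.     -0.0013  1.    ]
 [-1.     -0.0001 -0.    ]
 [ 0.0001 -1.     -0.0013]]
ridge_top scene [197.1 211.2] 0.8 [ 0.5942 -0.1067  0.06  ]
ridge_top side [295.6 163.3] 0.63 [ 0.5977 -0.1059  0.06  ]
ridge_top wrist [218.6 296.1] 0.71 [ 0.5937 -0.104   0.06  ]
   tri [ 0.5955 -0.1047  0.0613] [np.float64(0.0017378753085364835), np.float64(0.001839372285541529), np.float64(0.0020945316996952737)]
peg scene [186.  201.2] 0.57 [ 0.5907 -0.1229  0.09  ]
peg side [299.6 150.6] 0.74 [ 0.592  -0.1172  0.09  ]
peg wrist [215.7 333. ] 0.61 [ 0.5949 -0.123   0.09  ]
   tri [ 0.5928 -0.1227  0.0888] [np.float64(0.002417868580689261), np.float64(0.0021011353780037317), np.float64(0.0021432116459266107)]
blade_end scene [319.4 208.8] 0.58 [0.6019 0.1282 0.072 ]
blade_end side [263.2 225.2] 0.91 [0.6033 0.1271 0.072 ]
blade_end wrist [209.8  14.1] 0.72 [0.5999 0.131  0.072 ]
   tri [0.6019 0.1293 0.074 ] [np.float64(0.0016705428650665851), np.float64(0.0006913663032436825), np.float64(0.0020328282163843995)]
handle_end scene [120.3 20
[... 1054 characters left out ...]
.9] 0.79 [ 0.7193 -0.0233  0.    ]
   tri [ 0.7182 -0.024   0.0003] [np.float64(0.00031376993741950805), np.float64(0.0012414208740262778), np.float64(0.0013544399136836624)]
beaker scene [158.9 183.9] 0.72 [ 0.4825 -0.2097  0.    ]
beaker side [347.3 165.7] 0.75 [ 0.4843 -0.2166  0.    ]
   tri [ 0.4845 -0.209   0.0043] [np.float64(0.0011185943189218046), np.float64(0.0011185943189218964)]
soap_bar scene [318.7 189.8] 0.67 [0.5065 0.1395 0.    ]
soap_bar side [315.6 266.6] 0.79 [0.4913 0.1395 0.    ]
soap_bar wrist [107.6  21.1] 0.94 [0.4953 0.1393 0.    ]
   tri [ 0.4948  0.139  -0.0065] [np.float64(0.0060664566660962715), np.float64(0.004836706000997475), np.float64(0.002427316328916216)]
```

View pics/a.png

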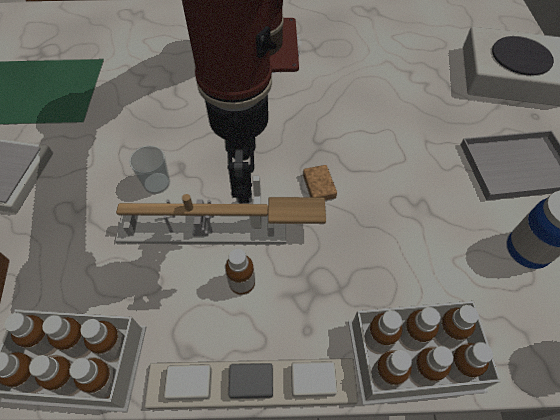

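View pics/w.png

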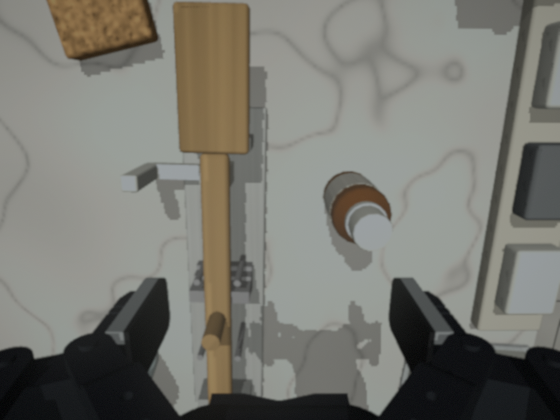

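The scene shows the paddle lying along world y (blade at about col 297, row 209) with its peg at (187, 203). The tab is on the robot side, at about (258, 182). The wrist view shows the tab at (140, 180) and the peg at (214, 330), which agrees with the networks. Next I'll hover over the tab and look again.

```bash
cat >> h.py <<'E'
def down(th,flip=False):
    s=-1 if flip else 1; c,sn=np.cos(th),np.sin(th)
    return quat(R.from_matrix(np.array([[s*sn,-s*c,0],[0,0,-1],[s*c,s*sn,0]]).T))
E
python3 - <<'E'
from h import *
np.set_printoptions(precision=4,suppress=True)
p=manip.read_camera("wrist")
print("eye",p["eye"]); 
a,b=onz(p,(265,108),.012),onz(p,(263,300),.012); print("edge",a,b,(a-b)[:2]/np.linalg.norm(a-b))
a,b=onz(p,(200.5,153),.072),onz(p,(206,330),.072); print("shaft L",a,b,(a-b)[:2]/np.linalg.norm(a-b))
th=np.arctan2(.999,.045); tab=np.array([.532,.009,.16])
for f in(0,1): print(f,manip.ik(tab,down(th,f)),manip.ik([.48,0.01,.06],down(th,f)),manip.ik([.59,-.25,.085],down(th,f)))
f=0
manip.move_to(tab,down(th,f))
p=manip.read_camera("wrist"); save(p,"w2.png"); print("eye",p["eye"])
q=manip.read_camera("side")
for t,z in dict(chock_tab=.062,blade_end=.072,ridge_top=.06,peg=.09).items():
  for c in(p,q):
    r=manip.tip_of(t,c)
    if r: print(t,r[0]["position"],r[0]["score"],onz(c,r[0]["position"],z))
s=manip.sense(); print(s["time_s"],s["contact_force"],s["position"])
E
```

```text
eye [0.6507 0.0747 0.3737]
edge [0.6375 0.0635 0.012 ] [ 0.6332 -0.1364  0.012 ] [0.0213 0.9998]
shaft L [0.5879 0.0307 0.072 ] [ 0.583  -0.1329  0.072 ] [0.0301 0.9995]
0 [ 0.0558  0.1712 -0.1724  1.8557  0.0325  1.1174  1.3975] [ 0.0475  0.1942 -0.1744  2.0648  0.0433  0.8859  1.3746] [ 0.3855  0.4439 -0.0691  1.6611  0.0344  1.0378  1.8314]
1 [-0.2956  0.16    0.215   1.8731 -0.0379  1.1123 -1.6823] [-0.2926  0.1844  0.1945  2.0815 -0.046   0.8797 -1.6877] [ 0.0535  0.4588  0.3576  1.6799 -0.1812  1.0356 -1.1458]
eye [0.4584 0.0123 0.2857]
chock_tab [279.7, 213.6] 0.9 [0.5283 0.0095 0.062 ]
chock_tab [314.5, 196.8] 0.87 [0.5279 0.0033 0.062 ]
blade_end [263.8, 227.0] 0.89 [0.6007 0.1315 0.072 ]
ridge_top [118.2, 306.9] 0.88 [ 0.5902 -0.1033  0.06  ]
ridge_top [296.9, 164.0] 0.54 [ 0.594  -0.1041  0.06  ]
peg [72.4, 339.0] 0.88 [ 0.5936 -0.1199  0.09  ]
peg [300.7, 151.1] 0.91 [ 0.589  -0.1159  0.09  ]
3.3583 [ 0.2795 -0.1971 -0.0104] [0.532 0.009 0.16 ]
```

View pics/w2.png

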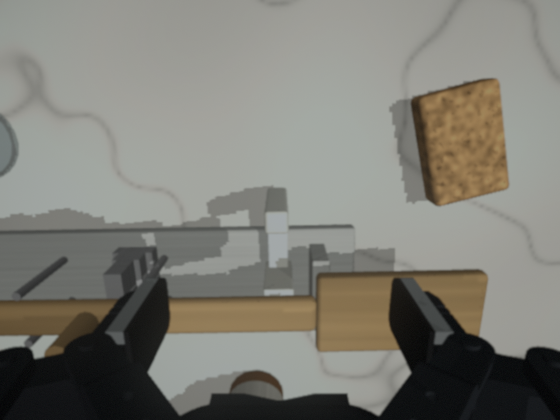

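Wrist view from the hover: the tab's top is at (277, 197), centred between the fingers. The soap (460, 140) and the paddle blade are clear of both fingers. Next: descend, grip and pull.

Run:
```python
from h import *
np.set_printoptions(precision=4,suppress=True)
th=np.pi/2-.028; q=down(th)
u=np.array([np.cos(th),np.sin(th),0]); v=np.array([-u[1],u[0],0])
p0=np.array([.529,.0095,.061])
manip.servo_line(p0,.12,rot=q); manip.grasp()
s=manip.sense(); print("grasp",s["time_s"],s["gripper_width"],s["contact_force"])
hit=manip.servo_line(p0+v*.062,.05,force_limit=12)
s=manip.sense(); print(hit,(s["position"]-p0)@v,s["contact_force"],s["gripper_width"])
manip.dwell(.2);manip.ungrasp()
manip.servo_line(s["position"]+np.array([0,0,.12]),.2)
ps=[manip.read_camera("scene"),manip.read_camera("side")]
for t,z in dict(chock_tab=.062,blade_end=.057,handle_end=.089,peg=.09).items():
  rs=[]
  for c in ps:
    r=manip.tip_of(t,c)
    if r: print(t,r[0]["position"],r[0]["score"],onz(c,r[0]["position"],z)); rs.append(ray(c,r[0]["position"]))
  if len(rs)>1: print("  tri",*tri(rs))
s=manip.sense(); print(s["time_s"],s["contact_force"])
im=np.hstack([ps[0]["pixels"][140:280,80:360],ps[1]["pixels"][90:230,180:460]]); cv2.imwrite("pics/c.png",cv2.resize(im,(800,200))[:,:,::-1])
```

```text
grasp 4.9833 0.013229310337311033 [-0.7275 -6.1418  3.5975]
True 0.05244826080732781 [ 3.5167 -1.4133 -1.0564] 0.013282473685972266
chock_tab [260.2, 161.4] 0.74 [0.4752 0.0149 0.062 ]
chock_tab [296.5, 182.8] 0.69 [ 0.5767 -0.0321  0.062 ]
  tri [0.5496 0.0284 0.1294] [np.float64(0.01813018192256629), np.float64(0.01813018192256642)]
blade_end [317.3, 208.4] 0.87 [0.5913 0.1261 0.057 ]
blade_end [272.7, 239.1] 0.76 [0.579  0.1437 0.057 ]
  tri [0.5825 0.1287 0.0417] [np.float64(0.0011940232192901414), np.float64(0.0011940232192901713)]
handle_end [118.9, 205.4] 0.74 [ 0.5966 -0.2482  0.089 ]
handle_end [309.4, 121.7] 0.94 [ 0.6001 -0.2559  0.089 ]
  tri [ 0.5989 -0.2467  0.0937] [np.float64(0.0007930060965212702), np.float64(0.0007930060965213693)]
peg [187.1, 202.3] 0.92 [ 0.5933 -0.1206  0.09  ]
peg [300.1, 151.1] 0.76 [ 0.5904 -0.1155  0.09  ]
  tri [ 0.5913 -0.1212  0.0864] [np.float64(0.00041147879517133075), np.float64(0.00041147879517142307)]
8.1167 [0.4426 0.2002 0.0852]
```

View pics/c.png

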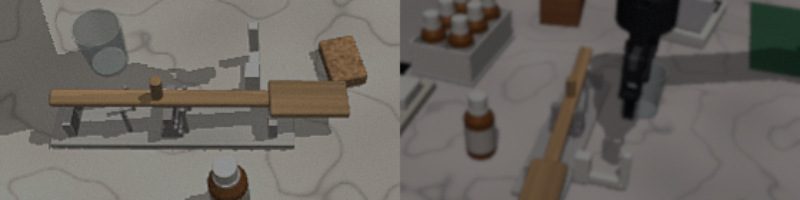

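The paddle has tipped blade-down: handle end at z 0.094, blade end at 0.042. The tab moved 52.4 mm before the force limit stopped it, just short of 55 mm. I'll re-grip and pull to the stop to make sure.

Run:
```python
from h import *
np.set_printoptions(precision=4,suppress=True)
th=np.pi/2-.028
u=np.array([np.cos(th),np.sin(th),0]); v=np.array([-u[1],u[0],0])
s=manip.sense(); a=s["position"]; p=manip.read_camera("wrist"); r=manip.tip_of("chock_tab",p); print(a,[(x["score"],onz(p,x["position"],.062)) for x in r])
b=a.copy() if hasattr(a,"copy") else a; b=np.array(a); b[2]=.061
manip.servo_line(b,.2); manip.grasp()
b=np.array(manip.sense()["position"])
hit=manip.servo_line(b+v*.015,.03,force_limit=25)
s=manip.sense(); print(hit,(s["position"]-b)@v,s["contact_force"],s["gripper_width"], (np.array(s["position"])-[.529,.0095,.061])@v)
manip.ungrasp(); manip.servo_line(np.array(s["position"])+[0,0,.12],.25)
p=manip.read_camera("wrist"); r=manip.tip_of("chock_tab",p); print([(x["score"],onz(p,x["position"],.062)) for x in r])
print(manip.sense()["time_s"])
```

```text
[0.4764 0.009  0.1812] [(0.75, array([0.4769, 0.0069, 0.062 ]))]
True 0.0002349080222545697 [ 3.326   0.4661 -1.7603] 0.013160904333598981 0.052487962792055524
[(0.85, array([0.4764, 0.0078, 0.062 ]))]
11.3
```

The second pull gained nothing against 25 N, and the tab at x = 0.4765 matches the 120 mm expected from the centre line. So the chock is at its end stop. Next I'll straddle the peg with open fingers and push towards the handle in small steps, watching the tilt.

```bash
cat >> h.py <<'E'
th=np.pi/2-.028; U=np.array([np.cos(th),np.sin(th),0]); O=np.array([.5935,-.1045,0])
def best(t,p):
    r=manip.tip_of(t,p); return r[0]["position"] if r and r[0]["score"]>.45 else None
def pts(names):
    ps=[manip.read_camera("scene"),manip.read_camera("side")]; out={}
    for t in names:
        b=[best(t,p) for p in ps]
        if None not in b:
            X,e=tri([ray(p,x) for p,x in zip(ps,b)])
            if e[0]<.006: out[t]=(round(float((X-O)@U),4),round(float(X[2]),4))
    return out,ps
def g(): return float((np.array(manip.sense()["position"])-O)@U)   # TCP along rest x
def go(x,z,sp): manip.servo_line(O+U*x+[0.0,0,z],sp)
E
python3 - <<'E'
from h import *
P=np.array([.5925,-.1215,0])
a=np.array(manip.sense()["position"]); a[2]=.22; manip.servo_line(a,.3)
x0=float((P-O)@U)-.02
manip.move_to(O+U*x0+[0,0,.2],down(th)); go(x0,.094,.15)
print(x0,pts(["peg","blade_end","handle_end"])[0],manip.sense()["contact_force"],manip.sense()["time_s"])
go(x0-.008,.094,.05)
x=x0-.008
for i in range(5):
    x-=.006; go(x,.094,.03)
    o,ps=pts(["peg","blade_end"]); s=manip.sense(); print(round(x,4),o,np.round(np.array(s["contact_force"])@U,2),s["time_s"])
im=np.hstack([ps[0]["pixels"][140:280,80:360],ps[1]["pixels"][80:220,180:460]]); cv2.imwrite("pics/d.png",cv2.resize(im,(800,200))[:,:,::-1])
w=manip.read_camera("wrist"); save(w,"w3.png")
E
```

```text
-0.03702133277684671 {'peg': (-0.0125, 0.0908), 'blade_end': (0.2345, 0.0524), 'handle_end': (-0.1444, 0.0941)} [-0.61991592  0.72166033 -0.47424982] 13.625
-0.051 {'peg': (-0.0208, 0.0904), 'blade_end': (0.2327, 0.0522)} 1.57 14.5833
-0.057 {} 1.52 15.2333
-0.063 {'peg': (-0.0336, 0.0869), 'blade_end': (0.215, 0.0551)} 1.69 15.8833
-0.069 {'peg': (-0.035, 0.0929), 'blade_end': (0.2104, 0.0564)} 0.97 16.5333
-0.075 {'peg': (-0.0472, 0.082), 'blade_end': (0.209, 0.059)} 1.31 17.1833
```

View pics/w3.png

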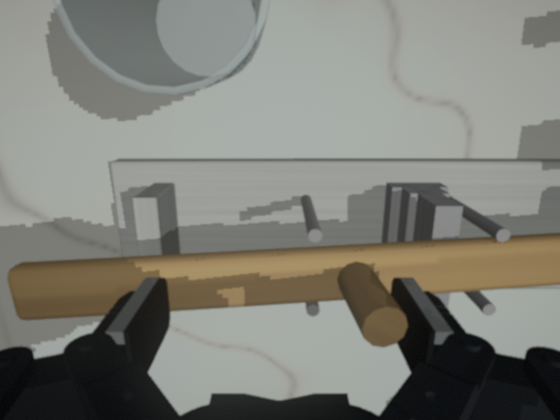

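View pics/d.png

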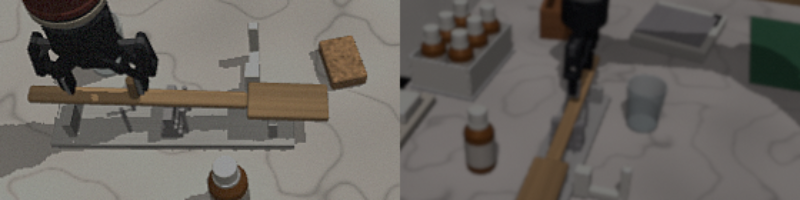

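The wrist view shows the right-hand (blade-side) finger against the peg (380, 310). The shaft sits between the guide pins, and the beaker is well clear. The scene and side views show the blade still down. I'll keep pushing in steps.

Run:
```python
from h import *
x=-.075
for i in range(6):
    x-=.005; z=.094+.1*max(0,-x-.075); go(x,z,.03)
    o,ps=pts(["blade_end","handle_end"]); s=manip.sense(); print(round(x,4),o,np.round(np.array(s["contact_force"])@U,2),s["time_s"])
    if "blade_end" in o and o["blade_end"][1]>.068: break
```

```text
-0.08 {'handle_end': (-0.1817, 0.0906)} 0.27 17.85
-0.085 {'blade_end': (0.1968, 0.0563), 'handle_end': (-0.1787, 0.0993)} 0.46 18.4667
-0.09 {'blade_end': (0.1874, 0.0541)} -0.34 19.0833
-0.095 {'blade_end': (0.1851, 0.0583), 'handle_end': (-0.1981, 0.0899)} -1.11 19.7
-0.1 {'blade_end': (0.1803, 0.0673), 'handle_end': (-0.1989, 0.0874)} 0.11 20.3167
-0.105 {'blade_end': (0.1813, 0.0754), 'handle_end': (-0.203, 0.0755)} 0.43 20.9333
```

```bash
cat > chk.py <<'E'
from h import *
def check(back,name,wait=1.2,n=1):
    x=g(); go(x+back,manip.sense()["position"][2],.08); manip.dwell(wait)
    for _ in range(n):
        o,ps=pts(["blade_end","handle_end","peg"]); print(round(x,4),o,manip.sense()["time_s"])
    im=np.hstack([ps[0]["pixels"][140:280,80:360],ps[1]["pixels"][80:220,180:460]]); cv2.imwrite("pics/"+name,cv2.resize(im,(800,200))[:,:,::-1])
E
python3 -c "
from chk import *
check(.015,'e.png',1.2,2)"
```

```text
-0.105 {'blade_end': (0.1831, 0.0749), 'handle_end': (-0.1959, 0.0857), 'peg': (-0.0755, 0.0859)} 22.875
-0.105 {'blade_end': (0.1807, 0.075), 'handle_end': (-0.2057, 0.074), 'peg': (-0.0719, 0.0913)} 23.275
```

View pics/e.png

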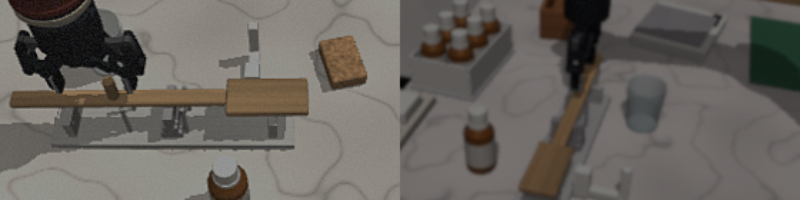

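With the finger backed off, the paddle looks level: blade z 0.075, handle z about 0.074–0.086, peg at (112, 88) in the crop. I'll lift the gripper straight up and clear, then measure it again with the view unobstructed.

Run:
```python
from h import *
x=g(); go(x,.2,.15)
a=np.array(manip.sense()["position"]); manip.servo_line(a+[-.06,.1,.08],.3)
t0=None
for k in range(3):
    o,ps=pts(["blade_end","handle_end","peg"]); w=manip.sense()["time_s"]; print(o,w)
    c=ps[1]["pixels"].astype(int)
    if t0 is not None: print("motion px",(np.abs(c-t0)[80:300,180:330].max(2)>40).sum())
    t0=c
    if k<2: manip.dwell(1.2)
L=ps[0]["pixels"][160:260,70:350]; S=ps[1]["pixels"][80:290,180:380]
cv2.imwrite("pics/f.png",cv2.resize(L,(784,280),interpolation=3)[:,:,::-1]); cv2.imwrite("pics/g.png",cv2.resize(S,(571,600),interpolation=3)[:,:,::-1])
# expected projections for level paddle
for n,p in zip(("scene","side"),ps):
    for xx in(.18,-.20):
        print(n,xx,[np.round(proj(p,O+U*xx+[0.003,0,z]),1) for z in(.062,.072,.082)],best("blade_end" if xx>0 else "handle_end",p))
```

```text
{'blade_end': (0.1777, 0.0779), 'handle_end': (-0.1984, 0.0799), 'peg': (-0.076, 0.0859)} 25.125
{'blade_end': (0.1793, 0.078), 'handle_end': (-0.2032, 0.0732), 'peg': (-0.074, 0.0896)} 26.725
motion px 0
{'blade_end': (0.1752, 0.0704), 'handle_end': (-0.1998, 0.0844), 'peg': (-0.0801, 0.0856)} 28.325
motion px 0
scene 0.18 [array([291.6, 212. ]), array([291.7, 209.2]), array([291.8, 206.3])] [289.4, 207.9]
scene -0.2 [array([ 94.9, 211.2]), array([ 93. , 208.4]), array([ 91. , 205.5])] [91.1, 207.3]
side 0.18 [array([271.8, 211.9]), array([271.8, 208.3]), array([271.8, 204.6])] [275.2, 207.6]
side -0.2 [array([316.1, 122.3]), array([316.4, 119. ]), array([316.6, 115.8])] [316.4, 114.1]
```

View pics/f.png

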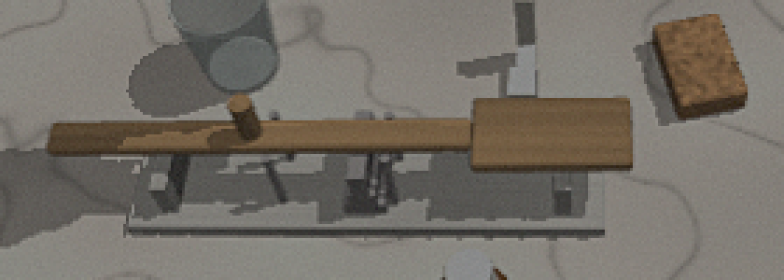

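Side image unchanged over 3 s: the paddle stands still, clear of the gripper, with both low stops free (160, 185 and 563, 180 in the crop). I'll average the tilt over several shots and also look at the side view.

Run:
```python
from h import *
D=[];B=[]
for k in range(9):
    o,_=pts(["blade_end","handle_end"])
    if len(o)==2: B.append((o["blade_end"],o["handle_end"])); D.append((o["blade_end"][1]-o["handle_end"][1])/.38)
print(np.round(np.mean(B,0),4),"tilt up at blade",np.mean(D),np.std(D)/len(D)**.5,np.median(D),manip.sense()["time_s"])
```

```text
[[ 0.177   0.0726]
 [-0.2027  0.0768]] tilt up at blade -0.011052631578947357 0.0033397341826335047 -0.01368421052631578 31.225
```

View pics/g.png

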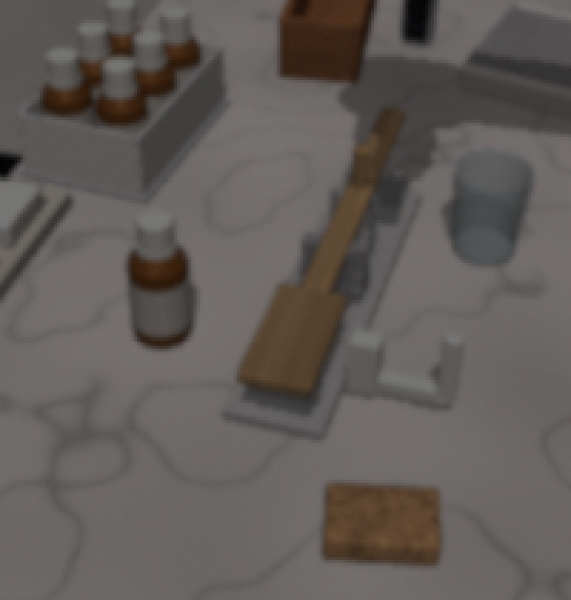

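```bash
python3 -c "
from h import *
manip.finish_job(); s=manip.sense(); print(s['time_s'],s['contact_force'])"
```

```text
the job is handed in; nothing more can be done
the job is handed in; nothing more can be done
```

The job is handed in at about 31 s on the robot's clock, and the last checks show the paddle balancing on the edge by itself. I gripped the chock's tab and pulled it out until it stopped, and the paddle tipped blade-down. Then I pushed the peg towards the handle in 5–6 mm steps, about 56 mm in all, until the paddle came level. After that I backed the fingers off and lifted the gripper clear.

**Last checks**
- **Balance:** with the gripper away, nothing moved in the side pictures over about 3 s.
- **Level:** nine measurements averaged about 0.011 rad blade-down (standard error 0.003). Resting on a stop would be about 0.1 rad, so it is clear of both. Camera calibration error could account for part of that tilt.
- **Other things:** the bottle, beaker and soap look undisturbed in the last pictures.

**What disagreed**
- **Chock travel:** the tab moved 52.4 mm, not the nominal 55 mm. A second pull of up to 25 N gained only 0.2 mm. The tab's final place matches fully out to within a couple of millimetres, so I took it to be at its end stop.
- **Measurement noise:** single height readings of the paddle's ends scattered by about 5 mm, so I relied on the average.

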